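Unstack the finished prints into their own trays

TASK

The finished yellow prints are piled on the black build plate. Take the pile apart from the top down, one print at a time, and lay each one upright and flat inside the grey tray made for its shape: the square block in the square tray, the round wheel in the round one, the double-ring clip in the short oblong one and the long cover in the long one. Never carry a print with another on it, do not bump one that you have taken off the pile into another or tip any over, and leave the glue jar and the scraper where they are.

Things in the scene. Friction and masses are not known exactly. Their poses are not given: they have to be found in the camera images.
- cover_c (a point): Long cover: flat solid box 140 (x) x 56 (y) x 28 (z) mm, yellow 3D-printed plastic, like the other three prints; about 140 g. It lies on the build plate (plate top 6 mm above the bench) and carries the others. Origin at its centre, half-way up (14 mm above its underside); z up. x along its length.
- clip_c (a point): Double-ring clip: two upright open rings of 34 mm outer diameter side by side, 67 (x) x 34 (y) x 28 (z) mm overall, with flat parallel sides 30 mm apart at the waist between the rings (x from -7 to 7 mm), yellow 3D-printed plastic, like the other three prints; about 50 g. It stands on one half of the cover, either end, rings open upward, its length along the cover's. Origin at its centre, half-way up (14 mm above its underside); z up. x along its length.
- wheel_c (a point): Round wheel: plain solid disc 46 mm in diameter, 28 mm high, with dark bore and six dark dots on top, yellow 3D-printed plastic, like the other three prints; about 60 g. It lies on the other half of the cover. Origin at its centre, half-way up (14 mm above its underside); z up. 
- block_c (a point): Square block: 36 x 36 mm, 28 mm high, with a large dark round bore on top, yellow 3D-printed plastic, like the other three prints; about 45 g. It lies on top of either the clip or the wheel: the highest of the pile. Origin at its centre, half-way up (14 mm above its underside); z up. x and y square to its sides.
- cover_tray_floor (a point): Long grey tray, inside 156 (x) x 72 (y) mm. Walls 4 mm thick, 6 mm higher than the floor (top 9 mm above the bench). A black silhouette of the print is on the floor. Fixed. Origin at the centre of its inner floor, on the floor surface, which is 3 mm above the bench; x along its length.
- clip_tray_floor (a point): Short oblong grey tray, inside 82 (x) x 50 (y) mm. Walls 4 mm thick, 6 mm higher than the floor (top 9 mm above the bench). A black silhouette of the print is on the floor. Fixed. Origin at the centre of its inner floor, on the floor surface, which is 3 mm above the bench; x along its length.
- wheel_tray_floor (a point): Round grey tray, inside 62 mm in diameter. Walls 4 mm thick, 6 mm higher than the floor (top 9 mm above the bench). A black silhouette of the print is on the floor. Fixed. Origin at the centre of its inner floor, on the floor surface, which is 3 mm above the bench; z up.
- block_tray_floor (a point): Square grey tray, inside 52 x 52 mm. Walls 4 mm thick, 6 mm higher than the floor (top 9 mm above the bench). A black silhouette of the print is on the floor. Fixed. Origin at the centre of its inner floor, on the floor surface, which is 3 mm above the bench; x and y square to its walls.
- glue_c (a point): Bystander: upright jar, 52 mm in diameter, 85 mm high, black cap, paper label, beyond the work. Origin at its centre; z up.
- scraper_grip (a point): Bystander: scraper (spatula), 200 mm long, lying on the bench beyond the work, roughly along the world's y. Origin at the middle of its handle; x from handle to blade.
Mind the look-alikes: they are no part of the job. What is shaped like the part that bears block_c but pink is not meant.

How it is judged:
By the outcome, as a careful person would: the job done as asked, in the order asked, and still so for the second after the job is handed in, with the robot touching nothing.
It also fails if it takes over 117 s, if anything falls off the work surface, if the arm or the gripper's body presses on something with over 40 N, if the wrist force passes 120 N, or if a joint passes its speed limit or range.

ROBOT

A 6-joint arm with a two-finger parallel gripper is mounted at the origin on the work surface. World frame = base frame: x ahead of the robot, y to its left, z up, the work surface at z = 0. Lengths are in mm, angles in rad, forces in N, time in s.
With the tool pointing down it reaches from about 350 to 975 mm from the base axis. Payload 7.1 kg.
Tool frame: the origin (TCP) lies at the centre of the arm's flange, where the gripper is bolted on; the fingertips stand 182 mm ahead of it and the grasp point (between the pads) lies 163 mm ahead of it; z points along the fingers, y is the line along which they close (so a half turn about z gives the same grasp; the last joint's range is limited). The gripper opens to 88 mm and grips with 3 to 60 N. Pads are 20 mm wide; open, the fingers measure 115 mm over their backs; the gripper's body (75 mm by 178 mm) begins 61 mm behind the grasp point.
Start: joints at [1.23, 0.423, 1.63, -0, 1.089, -0.019], TCP at [197.64, 592.912, 404.675] pointing down, gripper open.
Joint ranges: [-3, 3], [-0.9, 2.11], [0.09, 2.58], [-1.31, 4.45], [0.11, 2.69], [-2.54, 2.54]. Speed limits (rad/s): [2.39, 2.39, 3.01, 3.14, 3.14, 3.14].

INTERFACE

Orientations are given as a rotation vector (axis times angle).
In Python, from workcell import readout, get_image, ctrl gives the robot as it stands.
- The arm moves only by the tool step_arm, never from a script. Its argument "targets" is a list that holds one entry, the list of rows, each a list of 7 numbers: the shift along the world's x, y, z as a fraction of full scale, then the turn, a rotation vector about the world's x, y, z as a fraction of full scale, then the opening, from 0 (shut) to 1 (fully open). In form: [[[dx, dy, dz, wx, wy, wz, claw], ...]]. A call has exactly 5 rows; each row shifts and turns the commanded pose from where the row before left it; what a row does not reach is not made up. Full scale, the value 1, is 0.05 m for a shift and 4 degrees for a turn. A row lasts 1/8 s, in which the tool goes at most 62.5 mm and 10.7 degrees, less where a joint would pass 70% of its speed; a pose out of reach is approached as far as the arm can. A call with a number of a shift or a turn outside -1 to 1 is refused whole. A call with a gripper value outside its range is refused whole. The fingers move at their own pace and stop on an object; the grip force is fixed at half the most. Time passes only in rows, so rows that do not move let the fingers close, or fill a call up. It gives the time, the measured TCP pose, the force, the opening and the grip force at its end, in the units of the state.
- readout.get_obs(): the state, without advancing time (a new reading comes with each control period).
- get_image(name): name is "side" or "top"; returns a dict with "pixels" (420x560x3 uint8, red, green, blue), "intrinsics" (3x3 intrinsics, pixels), "extrinsics" (4x4, takes a point from world to camera coordinates). Camera axes: x right, y down, z forward; pixel columns grow to the right and rows downward; lengths in mm; the calibration is good to about 2 mm. A picture is of the moment at which its call begins. There is no depth.
- ctrl.close_job(): hands the job in; it is judged then, once.
The state is a dict: "t": time; "qpos": joint angles; "qvel": joint speeds; "joint_torque": joint torques, N m; "ee_pos": TCP position; "orientation": TCP orientation; "ft_force": force on the tool from outside, world axes, zero at the start; "moment": the same for the moment, N m; "width": finger opening in mm; "grasp_force": force on a finger pad.
Only numpy, scipy, OpenCV 4.12 (cv2) and the standard library are available. Lean on these libraries where they do the work, as an engineer would, in place of code of your own. Each camera call takes 0.05 s, during which the arm holds its last target. There are 200 camera calls.

## Working session

There is one attempt and no reset: what is moved stays moved. The work goes in short steps, Python scripts to look and compute and a tool call to move; the robot and the scene stay as the last step left them, time stands still between calls to the robot, and variables do not carry over. Pictures are saved under pics/ and viewed, at most 14 in all, crops included, and the job is handed in when it is done.

Besides the shell and the picture viewer there is one more tool, called after "Emit:" as name([rows], argument=value, ...), one row to a line, values as JSON. step_arm: Moves the arm, as the interface text tells. Shift numbers are shares of 0.05 m and turn numbers shares of 4 degrees, none past 1 either way. Its arguments: {"type":"object","properties":{"targets":{"type":"array"}},"required":["targets"]}

```bash
ls; mkdir -p pics
cat > h.py <<'E'
import numpy as np, cv2
from workcell import readout, get_image, ctrl
def snap(name,fn=None):
    d=get_image(name); 
    if fn: cv2.imwrite('pics/'+fn,d['pixels'][:,:,::-1])
    return d
def ray(d,u,v):
    K=np.array(d['intrinsics']);E=np.array(d['extrinsics'])
    R=E[:3,:3];c=-R.T@E[:3,3];r=R.T@np.linalg.inv(K)@[u,v,1];return c,r
def onz(d,u,v,z):
    c,r=ray(d,u,v);return (c+r*(z-c[2])/r[2])[:2].round(1)
def proj(d,p):
    E=np.array(d['extrinsics']);q=np.array(d['intrinsics'])@(E[:3,:3]@p+E[:3,3]);return (q[:2]/q[2]).round(1)
E
python3 - <<'E'
from h import *
import pickle
o=readout.get_obs();print(o['t'],o['ee_pos'],o['orientation'],o['width'])
for n in('top','side'):
    d=snap(n,n+'0.png');pickle.dump(d,open(n+'0.pkl','wb'));print(n,ray(d,280,210))
E
```

```text
pics
0.0 [197.55146196 592.66362883 403.91460609] [-5.03238068e-01 -3.10075763e+00  2.32485802e-03] 87.67395111915093
top (array([ 371.70148696,   -6.00453164, 1173.85389894]), array([ 0.18042833, -0.00761338, -0.98357133]))
side (array([ 411.69681752, -569.27206889,  694.0662954 ]), array([ 0.15675003,  0.67845309, -0.71777204]))
```

View pics/top0.png

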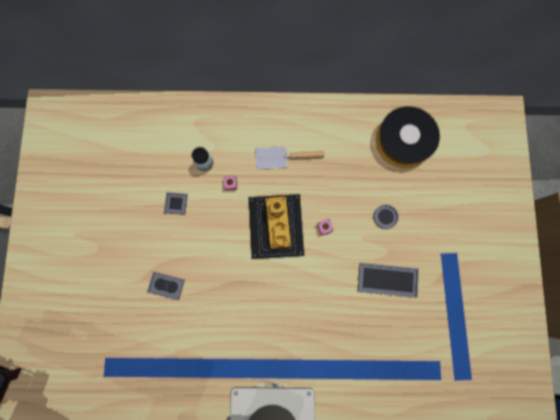

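View pics/side0.png

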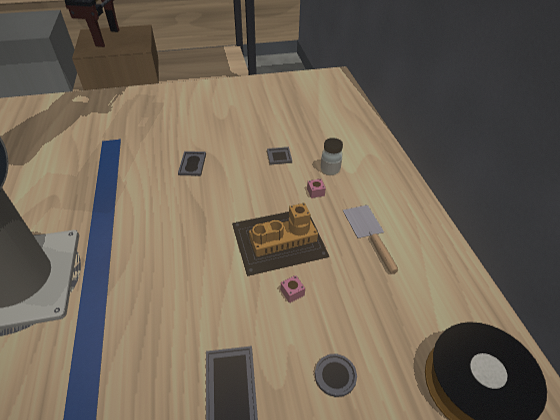

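The top view shows the pile at about (277,222), with the block at its far end (277,205) and the clip nearer the robot at (279,233). The trays are square (176,203), short oblong (166,286), round (386,216) and long (388,280). Two pink look-alikes sit at (230,183) and (325,227). The side view agrees: the block is on top at (299,212). I'll enlarge the pile next.

Run:
```python
from h import *
import pickle
T=pickle.load(open('top0.pkl','rb'));S=pickle.load(open('side0.pkl','rb'))
a=cv2.resize(T['pixels'][185:265,240:340],None,fx=6,fy=6,interpolation=cv2.INTER_CUBIC)[:, :400]
a=cv2.resize(T['pixels'][185:265,240:310],(385,440),interpolation=cv2.INTER_CUBIC)
b=cv2.resize(S['pixels'][195:275,230:305+25],(400,320),interpolation=cv2.INTER_CUBIC)
c=np.zeros((440,785,3),np.uint8);c[:,:385]=a;c[:320,385:]=b
cv2.imwrite('pics/crop0.png',c[:,:,::-1])
print('K',T['intrinsics'],S['intrinsics'])
# trays: grey/dark low-saturation blobs
hsv=cv2.cvtColor(T['pixels'],cv2.COLOR_RGB2HSV)
m=((hsv[...,1]<75)&(hsv[...,2]<150)).astype(np.uint8)
for n,(u,v) in dict(block=(176,203),clip=(166,286),wheel=(386,216),cover=(388,280),plate=(277,226)).items():
    k=np.zeros_like(m);k[v-36:v+36,u-36:u+36]=m[v-36:v+36,u-36:u+36]
    cs,_=cv2.findContours(k,cv2.RETR_EXTERNAL,cv2.CHAIN_APPROX_NONE)
    q=max(cs,key=cv2.contourArea)[:,0].astype(float)
    w=np.array([onz(T,*p,9 if n!='plate' else 6) for p in q],np.float32)
    print(n,cv2.minAreaRect(w),q.min(0),q.max(0))
def yel(d):
    h=cv2.cvtColor(d['pixels'],cv2.COLOR_RGB2HSV);return h
y=((hsv[...,0]>14)&(hsv[...,0]<30)&(hsv[...,1]>170)).astype(np.uint8);y[:,:245]=0;y[:,306:]=0;y[:190]=0;y[262:]=0
cs,_=cv2.findContours(y,cv2.RETR_EXTERNAL,cv2.CHAIN_APPROX_NONE)
q=max(cs,key=cv2.contourArea)[:,0];print(cv2.contourArea(q.reshape(-1,1,2)),cv2.minAreaRect(q),hsv[240,275],hsv[300,280])
```

```text
K [[416.57833999   0.         279.44648154]
 [  0.         416.57833999 207.99575078]
 [  0.           0.           1.        ]] [[407.64347893   0.         281.42110748]
 [  0.         407.64347893 212.98788539]
 [  0.           0.           1.        ]]
block ((601.64990234375, 282.8802795410156), (62.43931198120117, 62.0554313659668), 86.56141662597656) [164. 192.] [187. 214.]
clip ((370.7976989746094, 296.80059814453125), (92.57223510742188, 59.17167282104492), 76.32311248779297) [147. 272.] [184. 299.]
wheel ((570.07666015625, -314.20477294921875), (67.40043640136719, 72.58592224121094), 44.01218032836914) [373. 204.] [398. 228.]
cover ((393.3193054199219, -314.5146484375), (167.11456298828125, 81.00708770751953), 84.83536529541016) [357. 263.] [418. 297.]
plate ((540.37548828125, -3.1671829223632812), (181.62997436523438, 151.3502960205078), 4.221901893615723) [248. 194.] [304. 259.]
132.0 ((278.5, 237.5), (19.0, 15.0), 90.0) [ 20 173 170] [ 17  85 192]
```

View pics/crop0.png

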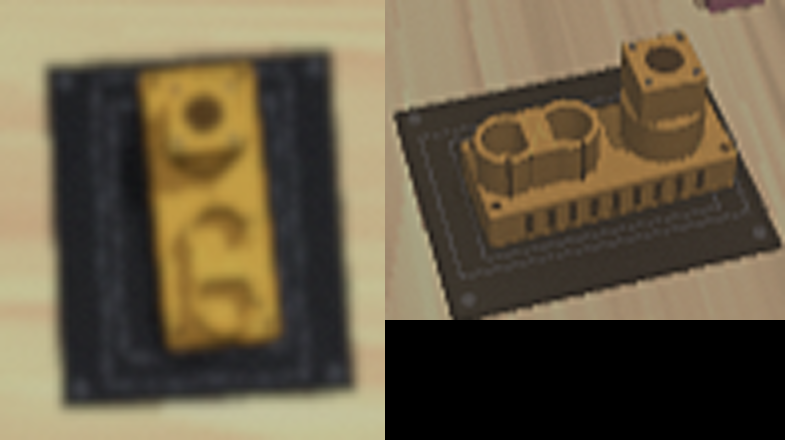

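The block bears on the round wheel at the far end and is the highest part. Block bore: top (276.7,205.5), side (299.5,209.5). The clip stands on the near half. The pink cubes at top (230,183) and (325,227) are look-alikes to leave alone. Now I'll measure poses by rays through corners.

Run:
```python
from h import *
import pickle
T=pickle.load(open('top0.pkl','rb'));S=pickle.load(open('side0.pkl','rb'))
ct=lambda p:(240+p[0]/5.5-.4,185+p[1]/5.5-.4)
cs=lambda p:(230+(p[0]-385)/4-.4,195+p[1]/4-.4)
print('bore top',onz(T,*ct((202,113)),90),'side',onz(S,*cs((663,58)),90))
print('cover top:',[onz(T,*ct(p),34).tolist() for p in((138,68),(253,62),(283,342),(168,352))])
print('cover side corners z34: nearleft/nearright',[onz(S,*cs(p),34).tolist() for p in((488,219),(738,150),(465,140))])
print('clip ring holes side z62',[onz(S,*cs(p),62).tolist() for p in((500,140),(572,122))])
for n,d,b in(('T',T,(240,185,310,265)),('S',S,(235,198,320,258))):
    h=cv2.cvtColor(d['pixels'],cv2.COLOR_RGB2HSV);m=((h[...,0]>12)&(h[...,0]<32)&(h[...,1]>120)&(h[...,2]>60)).astype(np.uint8)
    k=np.zeros_like(m);k[b[1]:b[3],b[0]:b[2]]=m[b[1]:b[3],b[0]:b[2]]
    c,_=cv2.findContours(k,cv2.RETR_EXTERNAL,cv2.CHAIN_APPROX_NONE);q=max(c,key=cv2.contourArea)
    print(n,cv2.contourArea(q))
    if n=='T':
        print(cv2.minAreaRect(np.array([onz(T,*p[0],34) for p in q],np.float32)))
a=cv2.resize(S['pixels'][198:253,240:325],None,fx=9,fy=9,interpolation=cv2.INTER_CUBIC)
cv2.imwrite('pics/crop1.png',a[:,:,::-1])
```

```text
bore top [583.5  -4.5] side [582.9  -3.6]
cover top: [[617.3, 28.4], [621.2, -30.1], [478.8, -46.2], [473.2, 10.9]]
cover side corners z34: nearleft/nearright [[482.1, -45.7], [621.5, -26.2], [479.2, 10.2]]
clip ring holes side z62 [[494.0, -18.0], [533.0, -13.2]]
T 1053.5
((547.9817504882812, -8.990127563476562), (144.8302764892578, 60.58988571166992), 6.585808753967285)
S 1845.5
```

View pics/crop1.png

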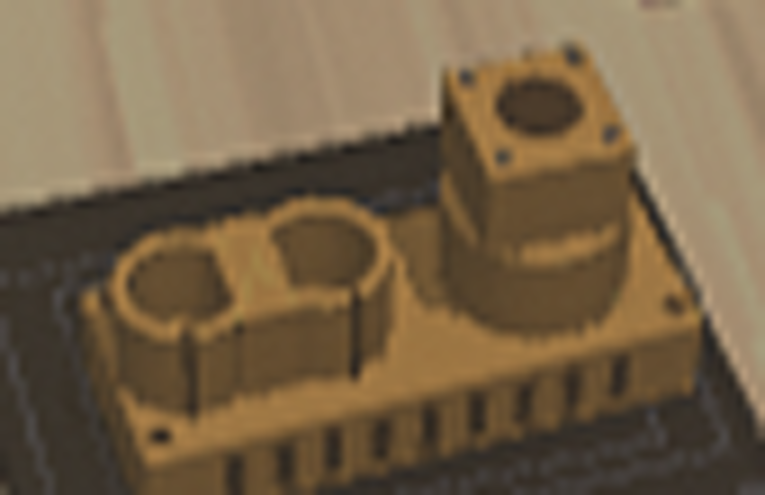

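The crop confirms the stack. Block screws are at (467,77), (573,55), (611,132) and (502,157), the clip rings at (178,282) and (325,248), and the wheel's sides at columns 442 and 630.

Run:
```python
from h import *
import pickle
S=pickle.load(open('side0.pkl','rb'))
f=lambda p,z:onz(S,240+p[0]/9-.45,198+p[1]/9-.45,z)
w=np.array([f(p,90) for p in((467,77),(573,55),(611,132),(502,157))]);print(w.tolist(),w.mean(0))
for i in range(4):
    e=w[(i+1)%4]-w[i];print(np.degrees(np.arctan2(e[1],e[0]))%90,np.hypot(*e))
print('rings',f((178,280),62),f((325,248),62),'wheel side mid z48',f((442,245),48),f((630,245),48),'wheel front bottom',f((536,335),34))
```

```text
[[569.4, 8.0], [595.3, 10.1], [597.6, -15.8], [571.3, -18.4]] [583.4    -4.025]
4.635463426902645 25.984995670578797
5.074730378157682 26.00192300580863
5.64587654659573 26.428204630659337
4.1164624187246375 26.468282906150144
rings [496.5 -15.8] [531.6 -12.9] wheel side mid z48 [561.6  -5.2] [605.4 -14.2] wheel front bottom [580.2 -25.4]
```

Emit:
step_arm([
  [[0.64,-0.99,0,0,0,1,1],[0.64,-0.99,0,0,0,1,1],[0.64,-0.99,0,0,0,1,1],[0.64,-0.99,0,0,0,1,1],[0.64,-0.99,0,0,0,1,1]],
])

```text
t: 0.72
ee_pos: [358.3, 343.7, 404.5]
orientation: [0.047, -3.141, 0.0]
ft_force: [-0.0, 0.2, -0.4]
width: 87.5
grasp_force: 0.0
```

Emit:
step_arm([
  [[0.64,-0.99,0,0,0,1,1],[0.64,-0.99,0,0,0,0,1],[0.64,-0.99,0,0,0,0,1],[0.64,-0.99,0,0,0,0,1],[0.64,-0.99,0,0,0,0,1]],
])

```text
t: 1.35
ee_pos: [518.3, 96.1, 404.6]
orientation: [0.152, -3.138, -0.0]
ft_force: [0.8, 0.3, 0.2]
width: 88.1
grasp_force: 0.0
```

Emit:
step_arm([
  [[0.64,-0.99,0,0,0,0,1],[0.64,-0.99,0,0,0,0,1],[0,0,-0.8,0,0,0,1],[0,0,-0.2,0,0,0,1],[0,0,0,0,0,0,1]],
])

```text
t: 1.98
ee_pos: [581.2, -0.6, 354.1]
orientation: [0.153, -3.136, -0.0]
ft_force: [-1.1, -0.7, 0.2]
width: 87.9
grasp_force: 0.0
```

Emit:
step_arm([
  [[0.045,-0.07,-0.6,0,0,0,1],[0,0,-0.6,0,0,0,1],[0,0,-0.5,0,0,0,1],[0,0,-0.3,0,0,0,1],[0,0,0,0,0,0,1]],
])

```text
t: 2.6
ee_pos: [583.9, -4.1, 254.7]
orientation: [0.154, -3.137, -0.0]
ft_force: [0.2, -0.2, 0.0]
width: 87.4
grasp_force: 0.0
```

Run:
```python
from h import *
d=snap('side');print(readout.get_obs()['ee_pos'])
a=cv2.resize(d['pixels'][150:250,230:350],None,fx=6,fy=6,interpolation=cv2.INTER_CUBIC)
cv2.imwrite('pics/g1.png',a[:,:,::-1])
```

```text
[584.20713867  -4.1934588  255.37449278]
```

View pics/g1.png

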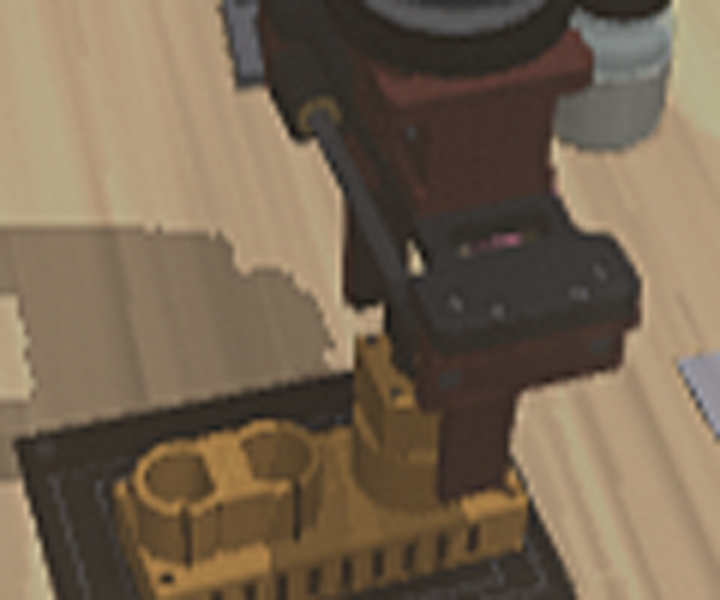

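The near finger (columns 440–515) stands beside the block with its tip above the wheel top, and nothing is touched. I'll close and lift.

Emit:
step_arm([
  [[0,0,0,0,0,0,0],[0,0,0,0,0,0,0],[0,0,0,0,0,0,0],[0,0,0,0,0,0,0],[0,0,0,0,0,0,0]],
])

```text
t: 3.28
ee_pos: [583.9, -4.6, 254.7]
orientation: [-0.152, 3.138, -0.0]
ft_force: [0.7, -0.1, -0.3]
width: 41.7
grasp_force: 0.0
```

Emit:
step_arm([
  [[0,0,0,0,0,0,0],[0,0,0.1,0,0,0,0],[0,0,0.3,0,0,0,0],[0,0,0.5,0,0,0,0],[0,0,0.5,0,0,0,0]],
])

```text
t: 3.9
ee_pos: [583.9, -4.6, 326.3]
orientation: [-0.153, 3.137, -0.0]
ft_force: [0.7, 0.3, -0.6]
width: 35.8
grasp_force: 30.0
```

Emit:
step_arm([
  [[0.06,0.96,0,0,0,-1,0],[0.06,0.96,0,0,0,-1,0],[0.06,0.96,0,0,0,-0.25,0],[0.06,0.96,0,0,0,0,0],[0.06,0.96,0,0,0,0,0]],
])

```text
t: 4.53
ee_pos: [598.9, 237.0, 326.0]
orientation: [0.094, 3.139, 0.001]
ft_force: [0.4, -0.6, -1.1]
width: 35.8
grasp_force: 30.0
```

Emit:
step_arm([
  [[0.06,0.96,0,0,0,0,0],[0,0,-0.7,0,0,0,0],[0,0,-0.7,0,0,0,0],[0,0,-0.1,0,0,0,0],[0,0,0,0,0,0,0]],
])

```text
t: 5.15
ee_pos: [602.3, 283.4, 250.7]
orientation: [0.095, 3.14, 0.0]
ft_force: [0.5, 0.8, -0.4]
width: 35.6
grasp_force: 30.0
```

Run:
```python
from h import *
o=readout.get_obs();print(o['ee_pos'],o['orientation'],o['width'])
d=snap('side');t=snap('top')
a=cv2.resize(d['pixels'][90:190,220:350],(780,600),interpolation=cv2.INTER_CUBIC)[:600]
cv2.imwrite('pics/p1.png',a[:,:,::-1])
b=cv2.resize(d['pixels'][198:253,240:325],None,fx=9,fy=9,interpolation=cv2.INTER_CUBIC)
cv2.imwrite('pics/w1.png',b[:,:,::-1])
```

```text
[602.26991077 283.43649628 250.70226274] [9.45308586e-02 3.13954878e+00 4.70843781e-04] 35.6380914204288
```

View pics/p1.png

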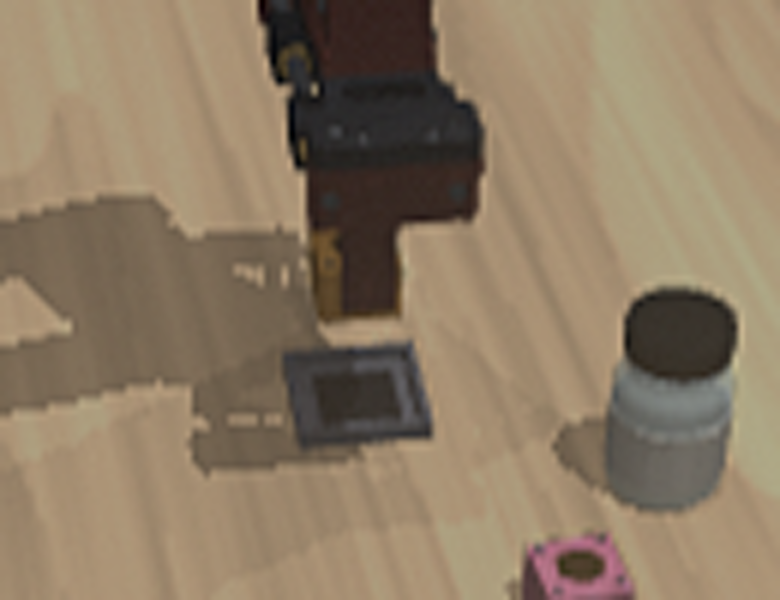

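View pics/w1.png

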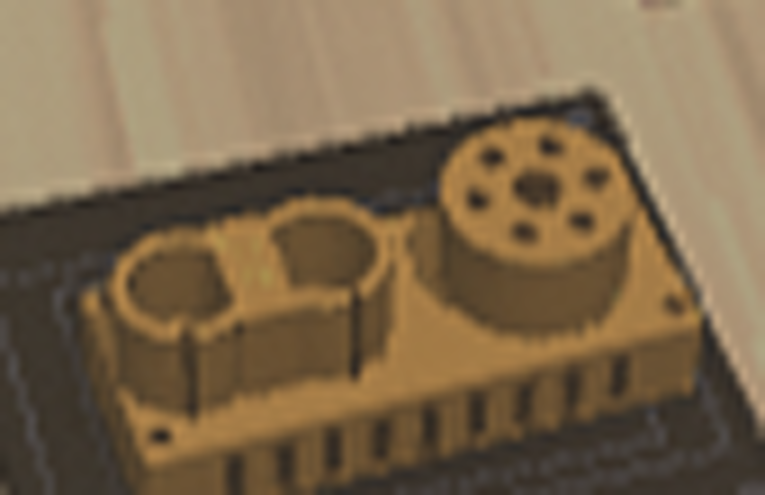

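The wheel is undisturbed, bore at crop (537,188). The tray silhouette centre is at about (361,397) in the other crop, with the block hovering above it.

Run:
```python
from h import *
import pickle
S=pickle.load(open('side0.pkl','rb'));T=pickle.load(open('top0.pkl','rb'))
q=lambda p,z:onz(S,220+p[0]/6-.4,90+p[1]/6-.4,z)
print('tray sil',q((361,397),3),'outer corners',[q(p,9).tolist() for p in((284,350),(412,343),(433,433),(300,445))])
print('wheel',onz(S,240+537/9-.45,198+188/9-.45,62),onz(S,240+537/9-.45,198+190/9-.45,62))
# silhouettes of all trays in both views (dark)
for n,(u,v,z,h) in dict(block=(176,203,3,9),clip=(166,286,3,15),wheel=(386,216,3,11),cover=(388,280,3,28)).items():
    g=cv2.cvtColor(T['pixels'],cv2.COLOR_RGB2GRAY);k=np.zeros_like(g);b=max(h*6//10,7)
    k[v-b:v+b,u-h:u+h]=(g[v-b:v+b,u-h:u+h]<50)
    c,_=cv2.findContours(k,cv2.RETR_EXTERNAL,cv2.CHAIN_APPROX_NONE);r=max(c,key=cv2.contourArea)
    print(n,cv2.minAreaRect(np.array([onz(T,*p[0],3) for p in r],np.float32)))
g=S['pixels'].astype(int);print([S['pixels'][y,x].tolist() for y,x in((160,192),(375,335),(385,230))])
g=cv2.cvtColor(S['pixels'],cv2.COLOR_RGB2GRAY)
for n,(x0,y0,x1,y1) in dict(clip=(175,145,210,180),wheel=(305,345,365,405)).items():
    k=np.zeros_like(g);k[y0:y1,x0:x1]=g[y0:y1,x0:x1]<95
    c,_=cv2.findContours(k,cv2.RETR_EXTERNAL,cv2.CHAIN_APPROX_NONE);r=max(c,key=cv2.contourArea)
    print('S',n,cv2.minAreaRect(np.array([onz(S,*p[0],9) for p in r],np.float32)))
```

```text
tray sil [605.4 284.1] outer corners [[576.4, 317.0], [635.0, 310.8], [629.4, 245.7], [570.4, 249.0]]
wheel [584.4  -4.3] [584.2  -4.9]
block ((603.3818969726562, 284.4046936035156), (23.914506912231445, 23.683605194091797), 85.25953674316406)
clip ((374.6499938964844, 316.3500061035156), (16.29998779296875, 16.5), 0.0)Traceback (most recent call last):
  File "<stdin>", line 11, in <module>
ValueError: max() iterable argument is empty
```

Emit:
step_arm([
  [[0.01,-0.02,-0.5,0,0,0,0],[0,0,-0.4,0,0,0,0],[0,0,-0.14,0,0,0,0],[0,0,-0.04,0,0,0,0],[0,0,0,0,0,0,0]],
])

```text
t: 5.88
ee_pos: [602.7, 282.6, 196.2]
orientation: [0.094, 3.139, 0.001]
ft_force: [0.2, 0.1, -0.5]
width: 35.9
grasp_force: 30.0
```

Run:
```python
from h import *
import pickle
o=readout.get_obs();print(o['ee_pos'],o['ft_force'])
S=pickle.load(open('side0.pkl','rb'));T=pickle.load(open('top0.pkl','rb'))
for nm,d,Q in(('S',S,dict(clip=(175,145,210,180),wheel=(305,345,365,405))),('T',T,dict(clip=(145,270,188,302),wheel=(371,202,402,231),cover=(355,262,421,299)))):
  p=d['pixels'].astype(int)
  for n,(x0,y0,x1,y1) in Q.items():
    k=np.zeros(p.shape[:2],np.uint8);k[y0:y1,x0:x1]=(p[y0:y1,x0:x1,0]-p[y0:y1,x0:x1,2]<12)
    c,_=cv2.findContours(k,cv2.RETR_EXTERNAL,cv2.CHAIN_APPROX_NONE);r=max(c,key=cv2.contourArea)
    print(nm,n,cv2.minAreaRect(np.array([onz(d,*q[0],9) for q in r],np.float32)))
```

```text
[602.66377629 282.56566306 196.21097511] [ 0.21390509  0.08574801 -0.4829657 ]
S clip ((370.9189758300781, 292.20098876953125), (94.70001983642578, 58.687828063964844), 76.54838562011719)
S wheel ((571.0798950195312, -318.3861389160156), (71.33453369140625, 69.44148254394531), 59.37002182006836)
T clip ((371.0319519042969, 296.7978515625), (87.47185516357422, 54.83570861816406), 76.3481216430664)
T wheel ((571.4380493164062, -315.651611328125), (63.329097747802734, 68.46600341796875), 44.51020050048828)
T cover ((393.75213623046875, -315.2564697265625), (162.40750122070312, 76.91902923583984), 84.89783477783203)
```

Emit:
step_arm([
  [[0,0,-0.005,0,0,0,0.6],[0,0,0,0,0,0,0.8],[0,0,0,0,0,0,0.8],[0,0,0.2,0,0,0,0.8],[0,0,0.8,0,0,0,0.8]],
])

```text
t: 6.5
ee_pos: [601.5, 282.0, 244.2]
orientation: [-0.094, -3.136, 0.003]
ft_force: [0.8, 0.4, 0.4]
width: 70.2
grasp_force: 0.0
```

Emit:
step_arm([
  [[0,0,0.9,0,0,0,1],[-0.06,-0.96,0.3,0,0,1,1],[-0.06,-0.96,0,0,0,1,1],[-0.06,-0.96,0,0,0,0.5,1],[-0.06,-0.96,0,0,0,0,1]],
])

```text
t: 7.12
ee_pos: [590.2, 89.0, 306.4]
orientation: [-0.181, 3.135, 0.0]
ft_force: [0.2, 0.2, -0.4]
width: 87.8
grasp_force: 0.0
```

Run:
```python
from h import *
o=readout.get_obs();print(o['ee_pos'],o['orientation'],o['width'])
d=snap('side')
a=cv2.resize(d['pixels'][130:180,250:310],(720,600),interpolation=cv2.INTER_CUBIC)
cv2.imwrite('pics/p2.png',a[:,:,::-1])
```

```text
[590.22930675  89.01639644 306.41761009] [-1.80800810e-01  3.13510550e+00  4.97552112e-05] 87.84272757975151
```

View pics/p2.png

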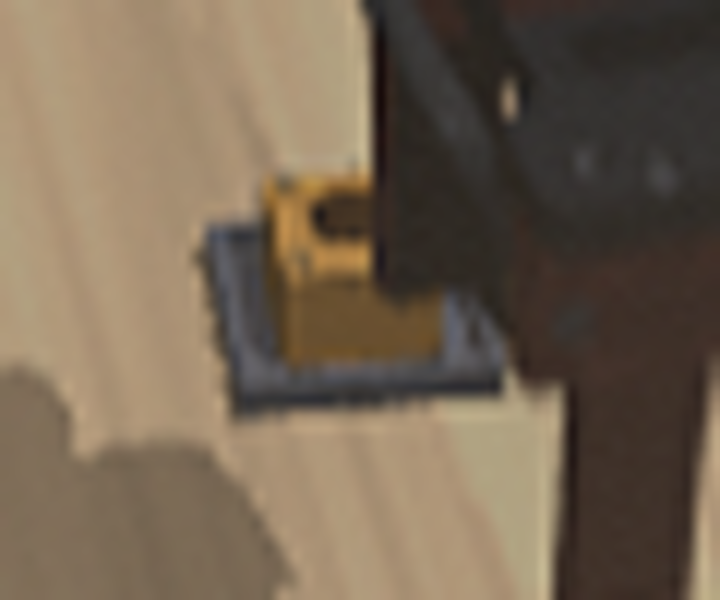

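The block sits flat and centred in its tray. Now the wheel.

Emit:
step_arm([
  [[-0.06,-0.94,0,0,0,0,1],[-0.06,-0.93,0,0,0,0,1],[0,0,-0.6,0,0,0,1],[0,0,-0.6,0,0,0,1],[0,0,-0.2,0,0,0,1]],
])

```text
t: 7.8
ee_pos: [583.9, -3.1, 234.5]
orientation: [0.179, -3.135, -0.0]
ft_force: [0.3, -0.0, -0.1]
width: 88.0
grasp_force: 0.0
```

Emit:
step_arm([
  [[0,0,-0.19,0,0,0,1],[0,0,0,0,0,0,0.8],[0,0,0,0,0,0,0.6],[0,0,0,0,0,0,0],[0,0,0,0,0,0,0]],
])

```text
t: 8.43
ee_pos: [584.5, -3.0, 226.4]
orientation: [-0.18, 3.136, -0.0]
ft_force: [-0.3, 0.1, 0.3]
width: 51.3
grasp_force: 0.0
```

Emit:
step_arm([
  [[0,0,0,0,0,0,0],[0,0,0,0,0,0,0],[0,0,0.1,0,0,0,0],[0,0,0.4,0,0,0,0],[0,0,0.7,0,0,0,0]],
])

```text
t: 9.05
ee_pos: [584.0, -3.1, 286.6]
orientation: [0.18, -3.134, -0.0]
ft_force: [1.2, -0.2, -0.0]
width: 44.2
grasp_force: 30.0
```

Run:
```python
from h import *
o=readout.get_obs();print(o['ee_pos'],o['orientation'],o['width'],o['grasp_force'])
d=snap('side')
a=cv2.resize(d['pixels'][150:250,230:350],(720,600),interpolation=cv2.INTER_CUBIC)
cv2.imwrite('pics/g2.png',a[:,:,::-1])
```

```text
[584.00514252  -3.08719128 286.56950046] [ 1.79680567e-01 -3.13437193e+00 -2.58865394e-04] 44.17943841612464 29.999938309192657
```

View pics/g2.png

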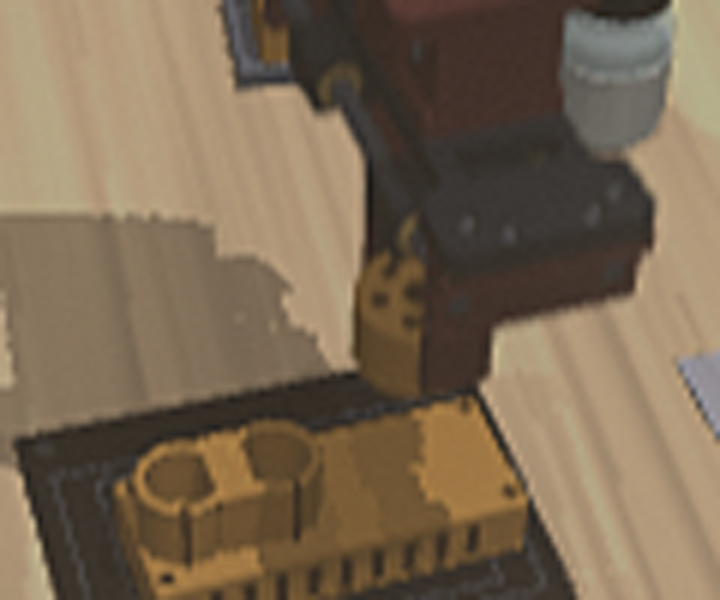

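The wheel is held upright and centred, and the clip and cover are undisturbed. On to the round tray.

Emit:
step_arm([
  [[-0.037,-0.895,0,0,0,0,0],[-0.037,-0.895,0,0,0,0,0],[-0.037,-0.895,0,0,0,0,0],[-0.037,-0.895,0,0,0,0,0],[-0.037,-0.895,0,0,0,0,0]],
])

```text
t: 9.72
ee_pos: [575.1, -228.4, 287.1]
orientation: [-0.18, 3.135, -0.001]
ft_force: [0.9, -0.7, -1.2]
width: 44.7
grasp_force: 30.0
```

Emit:
step_arm([
  [[-0.037,-0.895,0,0,0,0,0],[-0.037,-0.895,0,0,0,0,0],[0,0,-0.6,0,0,0,0],[0,0,-0.4,0,0,0,0],[0,0,0,0,0,0,0]],
])

```text
t: 10.35
ee_pos: [570.8, -315.5, 234.5]
orientation: [0.18, -3.133, -0.003]
ft_force: [1.0, 0.1, 0.1]
width: 44.5
grasp_force: 30.0
```

Run:
```python
from h import *
o=readout.get_obs();print(o['ee_pos'],o['orientation'],o['width'],o['grasp_force'])
d=snap('side')
a=cv2.resize(d['pixels'][310:410,280:400],(720,600),interpolation=cv2.INTER_CUBIC)
cv2.imwrite('pics/p3.png',a[:,:,::-1])
```

```text
[ 570.84356641 -315.50057076  234.50436769] [ 1.80484555e-01 -3.13344573e+00 -3.06538379e-03] 44.52534379147915 29.999932050704956
```

View pics/p3.png

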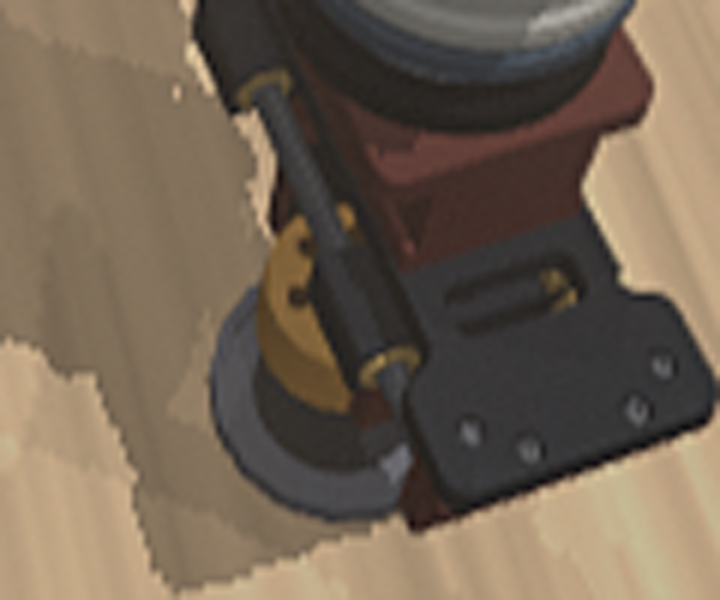

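The wheel is above its tray and aligned. I'll lower and release.

Emit:
step_arm([
  [[0,-0.02,-0.4,0,0,0,0],[0,0,-0.25,0,0,0,0],[0,0,-0.1,0,0,0,0],[0,0,-0.02,0,0,0,0],[0,0,0,0,0,0,0]],
])

```text
t: 11.02
ee_pos: [571.6, -317.4, 197.6]
orientation: [-0.18, 3.136, -0.0]
ft_force: [0.2, 0.0, -0.9]
width: 44.6
grasp_force: 30.0
```

Emit:
step_arm([
  [[0,0,0,0,0,0,0.65],[0,0,0,0,0,0,0.85],[0,0,0,0,0,0,0.85],[0,0,0.2,0,0,0,0.85],[0,0,0.8,0,0,0,0.85]],
])

```text
t: 11.65
ee_pos: [570.6, -316.9, 246.3]
orientation: [0.18, -3.133, -0.004]
ft_force: [-0.1, 0.4, -0.6]
width: 74.8
grasp_force: 0.0
```

Emit:
step_arm([
  [[0,0,0.8,0,0,0,0.85],[-0.16,0.9,0,0,0,0,1],[-0.16,0.9,0,0,0,0,1],[-0.16,0.9,0,0,0,0,1],[-0.16,0.9,0,0,0,0,1]],
])

```text
t: 12.28
ee_pos: [539.2, -136.1, 288.3]
orientation: [-0.179, 3.135, -0.001]
ft_force: [0.6, 0.3, -0.8]
width: 87.9
grasp_force: 0.0
```

Run:
```python
from h import *
o=readout.get_obs();print(o['ee_pos'],o['orientation'],o['width'])
d=snap('side')
c=np.zeros((495,790,3),np.uint8)
c[:495,:440]=cv2.resize(d['pixels'][203:258,238:287],(440,495),interpolation=cv2.INTER_CUBIC)
c[:350,440:]=cv2.resize(d['pixels'][340:410,300:370],(350,350),interpolation=cv2.INTER_CUBIC)
cv2.imwrite('pics/p4.png',c[:,:,::-1])
```

```text
[ 539.15439764 -136.09224371  288.32606572] [-1.79227045e-01  3.13525385e+00 -5.92544550e-04] 87.91345424466209
```

View pics/p4.png

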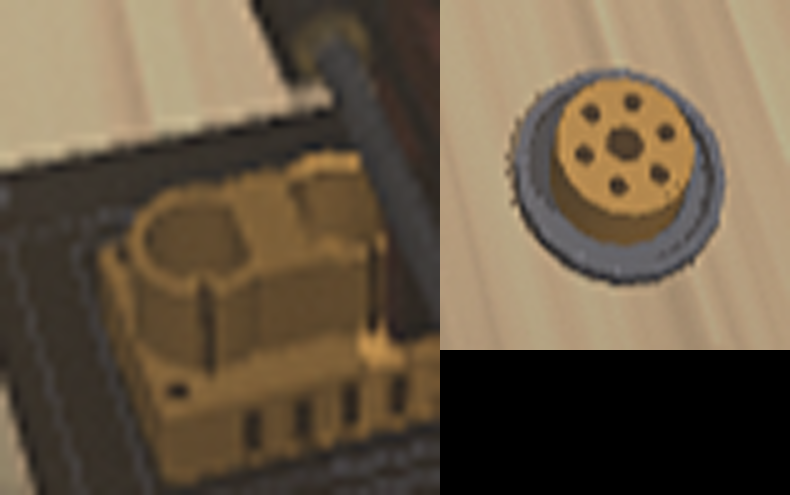

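The wheel lies flat in its tray, and the clip hasn't moved. Now the clip, gripped at the waist.

Emit:
step_arm([
  [[-0.167,0.814,0,0,0,0,1],[-0.167,0.814,0,0,0,0,1],[-0.167,0.814,0,0,0,0,1],[0,0,-0.6,0,0,0,1],[0,0,-0.4,0,0,0,1]],
])

```text
t: 12.95
ee_pos: [514.5, -14.6, 237.5]
orientation: [-0.182, 3.135, -0.0]
ft_force: [0.5, 0.2, -0.2]
width: 88.1
grasp_force: 0.0
```

Emit:
step_arm([
  [[0,0,-0.2,0,0,0,1],[0,0,-0.02,0,0,0,0.7],[0,0,0,0,0,0,0.5],[0,0,0,0,0,0,0],[0,0,0,0,0,0,0]],
])

```text
t: 13.58
ee_pos: [514.6, -15.3, 226.9]
orientation: [-0.18, 3.136, -0.0]
ft_force: [0.2, 0.5, -0.2]
width: 51.1
grasp_force: 0.0
```

Emit:
step_arm([
  [[0,0,0,0,0,0,0],[0,0,0,0,0,0,0],[0,0,0,0,0,0,0],[0,0,0,0,0,0,0],[0,0,0.1,0,0,0,0]],
])

```text
t: 14.2
ee_pos: [514.2, -15.2, 231.2]
orientation: [0.18, -3.136, -0.0]
ft_force: [0.0, 0.4, -0.2]
width: 31.7
grasp_force: 30.0
```

Emit:
step_arm([
  [[0,0,0.3,0,0,0,0],[0,0,0.5,0,0,0,0],[0,0,0.5,0,0,0,0],[0,0,0,0,0,0,0],[0,0,0,0,0,0,0]],
])

```text
t: 14.82
ee_pos: [514.1, -15.2, 296.3]
orientation: [-0.18, 3.136, 0.0]
ft_force: [0.0, 0.1, -0.5]
width: 31.8
grasp_force: 30.0
```

Run:
```python
from h import *
o=readout.get_obs();print(o['ee_pos'],o['orientation'],o['width'],o['grasp_force'])
d=snap('side')
a=cv2.resize(d['pixels'][160:260,230:350],(720,600),interpolation=cv2.INTER_CUBIC)
cv2.imwrite('pics/g3.png',a[:,:,::-1])
```

```text
[514.14305894 -15.21915143 296.30935724] [-1.79816833e-01  3.13640505e+00  3.91176025e-06] 31.82706033663793 30.000005532056093
```

View pics/g3.png

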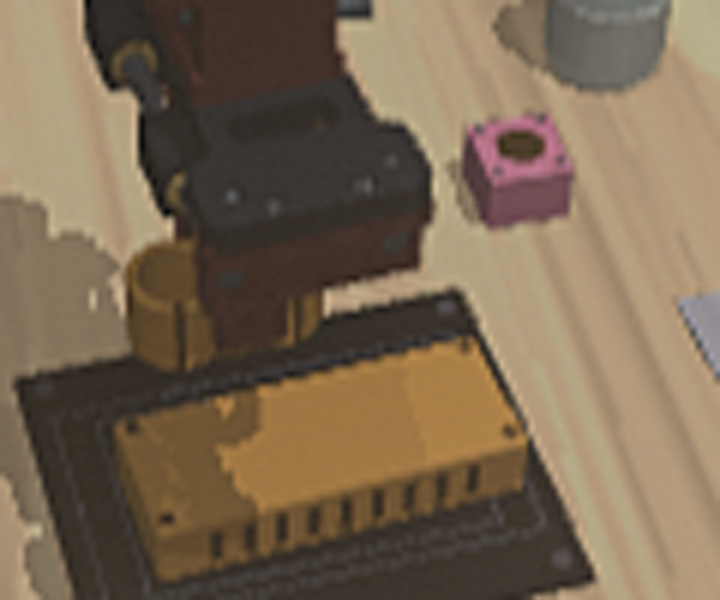

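The clip is held level at its waist. The cover is clear, with top corners at crop (118,428), (463,338), (525,440) and (165,530).

Emit:
step_arm([
  [[-0.159,0.345,0,0,0,1,0],[-0.159,0.345,0,0,0,1,0],[-0.159,0.345,0,0,0,1,0],[-0.159,0.345,0,0,0,1,0],[-0.159,0.345,0,0,0,1,0]],
])

```text
t: 15.5
ee_pos: [474.0, 72.4, 296.5]
orientation: [-0.73, 3.056, 0.0]
ft_force: [0.3, -0.1, -0.6]
width: 31.8
grasp_force: 30.0
```

Emit:
step_arm([
  [[-0.159,0.345,0,0,0,1,0],[-0.159,0.345,0,0,0,1,0],[-0.159,0.345,0,0,0,1,0],[-0.159,0.345,0,0,0,1,0],[-0.159,0.345,0,0,0,1,0]],
])

```text
t: 16.12
ee_pos: [434.2, 158.5, 296.5]
orientation: [-1.249, 2.882, -0.0]
ft_force: [0.1, 0.6, -0.4]
width: 31.7
grasp_force: 30.0
```

Emit:
step_arm([
  [[-0.159,0.345,0,0,0,1,0],[-0.159,0.345,0,0,0,1,0],[-0.159,0.345,0,0,0,1,0],[-0.159,0.345,0,0,0,1,0],[-0.159,0.345,0,0,0,1,0]],
])

```text
t: 16.75
ee_pos: [394.3, 244.6, 296.5]
orientation: [-1.73, 2.622, -0.0]
ft_force: [-0.1, -0.3, -1.1]
width: 31.4
grasp_force: 30.0
```

Emit:
step_arm([
  [[-0.159,0.345,0,0,0,1,0],[-0.159,0.345,0,0,0,1,0],[-0.159,0.345,0,0,0,0.45,0],[0,0,-0.5,0,0,0,0],[0,0,-0.4,0,0,0,0]],
])

```text
t: 17.38
ee_pos: [370.5, 296.1, 251.0]
orientation: [-1.946, 2.466, -0.0]
ft_force: [-0.1, 0.1, -0.7]
width: 31.4
grasp_force: 30.0
```

Run:
```python
from h import *
o=readout.get_obs();print(o['ee_pos'],o['orientation'],o['width'],o['grasp_force'])
a=o['orientation'];print('closing',(2*np.degrees(np.arctan2(a[1],a[0]))-90)%180)
d=snap('side','x.png');t=snap('top')
w=np.array([onz(d,230+p[0]/6-.4,160+p[1]/6-.4,34) for p in((118,428),(463,338),(525,440),(165,530))])
print(w.tolist(),w.mean(0),np.degrees(np.arctan2(*(w[1]-w[0])[::-1])),np.degrees(np.arctan2(*(w[2]-w[3])[::-1])))
p=t['pixels'];h=cv2.cvtColor(p,cv2.COLOR_RGB2HSV);m=((h[...,0]>12)&(h[...,0]<32)&(h[...,1]>120)).astype(np.uint8);k=np.zeros_like(m);k[190:262,250:306]=m[190:262,250:306]
c,_=cv2.findContours(k,cv2.RETR_EXTERNAL,cv2.CHAIN_APPROX_NONE);q=max(c,key=cv2.contourArea)
print(cv2.minAreaRect(np.array([onz(t,*x[0],34) for x in q],np.float32)))
```

```text
[370.51593006 296.06161102 251.02008226] [-1.94586252e+00  2.46560070e+00 -6.76650511e-05] 31.38848391770428 29.99987941235304
closing 166.56130273889664
[[477.9, 6.6], [610.4, 24.7], [619.3, -28.2], [486.3, -42.7]] [548.475  -9.9  ] 7.778673257477016 6.221958774002513
((547.5325317382812, -8.310802459716797), (145.05067443847656, 61.764404296875), 6.6105241775512695)
```

Emit:
step_arm([
  [[0.01,-0.02,-0.5,0,0,0,0],[0,0,-0.4,0,0,0,0],[0,0,-0.15,0,0,0,0],[0,0,-0.04,0,0,0,0],[0,0,0,0,0,0,0]],
])

```text
t: 18.1
ee_pos: [372.0, 294.5, 197.5]
orientation: [-1.942, 2.468, -0.0]
ft_force: [0.1, 0.1, -0.4]
width: 31.7
grasp_force: 30.0
```

Run:
```python
from h import *
o=readout.get_obs();print(o['ee_pos'],o['ft_force'],o['width'])
d=snap('side')
c=np.zeros((480,780,3),np.uint8)
c[:480,:]=cv2.resize(d['pixels'][120:200,140:270],(780,480),interpolation=cv2.INTER_CUBIC)
cv2.imwrite('pics/p5.png',c[:,:,::-1])
```

```text
[371.96425063 294.48774268 197.51643836] [ 0.09812048  0.11699982 -0.4297971 ] 31.7132575338697
```

View pics/p5.png

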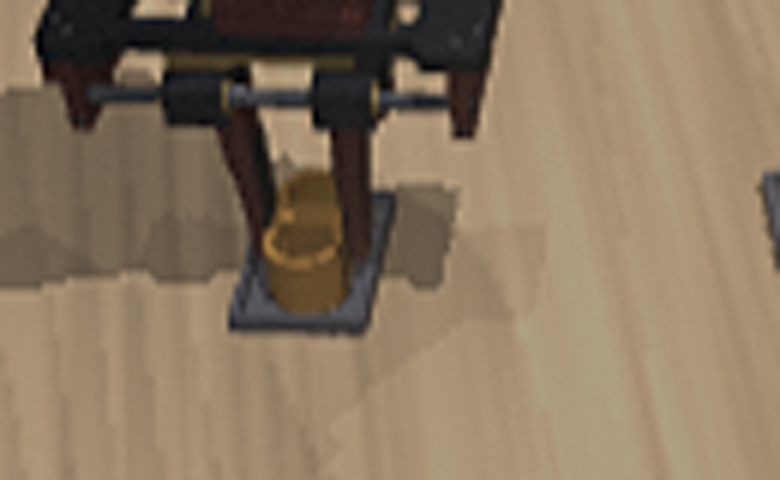

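The clip is inside its tray, so I'll lower the last mm and release.

Emit:
step_arm([
  [[0,0,-0.03,0,0,0,0],[0,0,0,0,0,0,0.5],[0,0,0,0,0,0,0.75],[0,0,0,0,0,0,0.75],[0,0,0.2,0,0,0,0.75]],
])

```text
t: 18.77
ee_pos: [371.6, 294.1, 205.3]
orientation: [1.941, -2.468, -0.0]
ft_force: [0.6, -0.3, 0.2]
width: 65.1
grasp_force: 0.0
```

Emit:
step_arm([
  [[0,0,0.8,0,0,0,0.75],[0,0,0.9,0,0,0,0.9],[0.196,-0.338,0,0,0,-1,1],[0.196,-0.338,0,0,0,-1,1],[0.196,-0.338,0,0,0,-1,1]],
])

```text
t: 19.4
ee_pos: [401.4, 243.1, 291.3]
orientation: [-1.67, 2.66, -0.0]
ft_force: [-0.9, -0.3, 0.8]
width: 87.8
grasp_force: 0.0
```

Emit:
step_arm([
  [[0.196,-0.338,0,0,0,-1,1],[0.196,-0.338,0,0,0,-1,1],[0.196,-0.338,0,0,0,-1,1],[0.196,-0.338,0,0,0,-1,1],[0.196,-0.338,0,0,0,-1,1]],
])

```text
t: 20.02
ee_pos: [450.4, 158.5, 291.1]
orientation: [-1.182, 2.91, -0.0]
ft_force: [0.4, 0.3, 0.6]
width: 87.8
grasp_force: 0.0
```

Emit:
step_arm([
  [[0.196,-0.338,0,0,0,-1,1],[0.196,-0.338,0,0,0,-1,1],[0.196,-0.338,0,0,0,-1,1],[0.196,-0.338,0,0,0,-1,1],[0.196,-0.338,0,0,0,-1,1]],
])

```text
t: 20.65
ee_pos: [499.7, 73.7, 290.8]
orientation: [-0.657, 3.072, -0.0]
ft_force: [-0.5, -0.4, 0.5]
width: 87.9
grasp_force: 0.0
```

Emit:
step_arm([
  [[0.196,-0.338,0,0,0,-1,1],[0.196,-0.338,0,0,0,-1,1],[0.196,-0.338,0,0,0,-1,1],[0.196,-0.338,0,0,0,-1,1],[0.196,-0.338,0,0,0,-0.5,1]],
])

```text
t: 21.28
ee_pos: [548.8, -11.1, 290.4]
orientation: [0.17, -3.137, -0.0]
ft_force: [-0.0, 1.1, -0.2]
width: 87.8
grasp_force: 0.0
```

Run:
```python
from h import *
o=readout.get_obs();print(o['ee_pos'],o['width'])
a=o['orientation'];print('closing',(2*np.degrees(np.arctan2(a[1],a[0]))-90)%180)
# clip + tray yellow blob in top
t=snap('top');h=cv2.cvtColor(t['pixels'],cv2.COLOR_RGB2HSV)
m=((h[...,0]>12)&(h[...,0]<32)&(h[...,1]>120)).astype(np.uint8)
for n,(x0,y0,x1,y1) in dict(clip=(145,270,188,302),block=(162,190,190,216),wheel=(371,202,402,231)).items():
    k=np.zeros_like(m);k[y0:y1,x0:x1]=m[y0:y1,x0:x1]
    c,_=cv2.findContours(k,cv2.RETR_EXTERNAL,cv2.CHAIN_APPROX_NONE)
    q=max(c,key=cv2.contourArea);print(n,cv2.minAreaRect(np.array([onz(t,*x[0],31) for x in q],np.float32)))
```

```text
[548.79169882 -11.13923187 290.35233023] 87.8033609990973
closing 96.19489063993325
clip ((372.02099609375, 290.5390625), (67.20352935791016, 31.933679580688477), 75.82946014404297)
block ((599.7495727539062, 280.9112548828125), (38.43707275390625, 37.257835388183594), 85.71085357666016)
wheel ((569.7492065429688, -314.7321472167969), (42.51127243041992, 48.03825378417969), 0.6818943619728088)
```

Emit:
step_arm([
  [[-0.015,0.035,-0.7,0,0,0.15,1],[0,0,-0.6,0,0,0,1],[0,0,-0.4,0,0,0,1],[0,0,-0.13,0,0,0,1],[0,0,0,0,0,0,1]],
])

```text
t: 21.95
ee_pos: [547.5, -8.2, 198.9]
orientation: [0.191, -3.135, -0.0]
ft_force: [0.5, 0.6, -0.7]
width: 88.0
grasp_force: 0.0
```

Emit:
step_arm([
  [[0,0,0,0,0,0,0.7],[0,0,0,0,0,0,0],[0,0,0,0,0,0,0],[0,0,0,0,0,0,0],[0,0,0,0,0,0,0]],
])

```text
t: 22.58
ee_pos: [547.6, -8.2, 199.3]
orientation: [-0.191, 3.135, -0.0]
ft_force: [-1.0, -0.7, 6.0]
width: 55.9
grasp_force: 30.0
```

Emit:
step_arm([
  [[0,0,0,0,0,0,0],[0,0,0.1,0,0,0,0],[0,0,0.4,0,0,0,0],[0,0,0.6,0,0,0,0],[0,0,0.6,0,0,0,0]],
])

```text
t: 23.2
ee_pos: [547.1, -8.2, 284.5]
orientation: [0.191, -3.135, -0.0]
ft_force: [-0.3, 0.3, -0.5]
width: 55.6
grasp_force: 30.0
```

Run:
```python
from h import *
o=readout.get_obs();print(o['ee_pos'],o['width'],o['grasp_force'],o['moment'],o['ft_force'],o['qpos'])
a=o['orientation'];print('closing',(2*np.degrees(np.arctan2(a[1],a[0]))-90)%180)
```

```text
[547.11887564  -8.15072857 284.50361804] 55.64495879773458 29.993636906147003 [ 0.00669972  0.00424913 -0.02985002] [-0.25157915  0.30998043 -0.47677648] [-3.66510380e-02  4.82239684e-01  1.87903668e+00  3.03759028e-05
  7.81463125e-01 -1.72901172e+00]
closing 96.96388807219557
```

Emit:
step_arm([
  [[-0.118,-0.236,0,0,0,-1,0],[-0.118,-0.236,0,0,0,-1,0],[-0.118,-0.236,0,0,0,-1,0],[-0.118,-0.236,0,0,0,-1,0],[-0.118,-0.236,0,0,0,-1,0]],
])

```text
t: 23.82
ee_pos: [517.5, -67.5, 283.8]
orientation: [-0.36, -3.12, -0.0]
ft_force: [0.3, 1.1, -0.6]
width: 56.0
grasp_force: 30.0
```

Emit:
step_arm([
  [[-0.118,-0.236,0,0,0,-1,0],[-0.118,-0.236,0,0,0,-1,0],[-0.118,-0.236,0,0,0,-1,0],[-0.118,-0.236,0,0,0,-1,0],[-0.118,-0.236,0,0,0,-1,0]],
])

```text
t: 24.45
ee_pos: [488.0, -126.5, 283.9]
orientation: [-0.896, -3.01, -0.0]
ft_force: [1.2, -0.3, -0.9]
width: 55.7
grasp_force: 30.0
```

Emit:
step_arm([
  [[-0.118,-0.236,0,0,0,-1,0],[-0.118,-0.236,0,0,0,-1,0],[-0.118,-0.236,0,0,0,-1,0],[-0.118,-0.236,0,0,0,-1,0],[-0.118,-0.236,0,0,0,-1,0]],
])

```text
t: 25.08
ee_pos: [458.5, -185.5, 283.9]
orientation: [-1.406, -2.809, 0.0]
ft_force: [-0.5, 0.6, -0.5]
width: 56.0
grasp_force: 30.0
```

Emit:
step_arm([
  [[-0.118,-0.236,0,0,0,-1,0],[-0.118,-0.236,0,0,0,-1,0],[-0.118,-0.236,0,0,0,-1,0],[-0.118,-0.236,0,0,0,-1,0],[-0.118,-0.236,0,0,0,-1,0]],
])

```text
t: 25.7
ee_pos: [429.0, -244.4, 283.9]
orientation: [-1.872, -2.522, 0.0]
ft_force: [-0.3, 0.0, -0.9]
width: 55.9
grasp_force: 30.0
```

Emit:
step_arm([
  [[-0.118,-0.236,0,0,0,-1,0],[-0.118,-0.236,0,0,0,-1,0],[-0.118,-0.236,0,0,0,-1,0],[-0.118,-0.236,0,0,0,-1,0],[-0.118,-0.236,0,0,0,-1,0]],
])

```text
t: 26.32
ee_pos: [399.6, -303.4, 283.9]
orientation: [-2.282, -2.159, 0.0]
ft_force: [0.7, -0.1, -1.1]
width: 55.5
grasp_force: 30.0
```

Emit:
step_arm([
  [[-0.118,-0.236,0,0,0,-0.5,0],[0,0,-0.5,0,0,0,0],[0,0,-0.4,0,0,0,0],[0,0,0,0,0,0,0],[0,0,0,0,0,0,0]],
])

```text
t: 26.95
ee_pos: [394.2, -315.2, 239.4]
orientation: [2.317, 2.122, 0.0]
ft_force: [0.5, 0.1, -0.9]
width: 55.6
grasp_force: 30.0
```

Run:
```python
from h import *
o=readout.get_obs();print(o['ee_pos'],o['width'],o['grasp_force'])
a=o['orientation'];print('closing',(2*np.degrees(np.arctan2(a[1],a[0]))-90)%180)
```

```text
[ 394.1759807  -315.19040158  239.37698967] 55.580664502602104 29.99350816011429
closing 174.9695220372582
```

Emit:
step_arm([
  [[-0.01,0,-0.4,0,0,0,0],[0,0,-0.3,0,0,0,0],[0,0,-0.1,0,0,0,0],[0,0,-0.04,0,0,0,0],[0,0,0,0,0,0,0]],
])

```text
t: 27.58
ee_pos: [393.7, -315.1, 197.2]
orientation: [2.317, 2.122, 0.0]
ft_force: [0.1, -0.5, -1.4]
width: 55.7
grasp_force: 30.0
```

Run:
```python
from h import *
d=snap('top');o=readout.get_obs();print(o['ee_pos'],o['ft_force'])
h=cv2.cvtColor(d['pixels'],cv2.COLOR_RGB2HSV);m=((h[...,0]>12)&(h[...,0]<32)&(h[...,1]>120)).astype(np.uint8)
k=np.zeros_like(m);k[255:305,350:425]=m[255:305,350:425];ys,xs=np.nonzero(k)
w=np.array([onz(d,x,y,31) for x,y in zip(xs,ys)],np.float32);print(len(xs),cv2.minAreaRect(w))
```

```text
[ 393.68433062 -315.09490522  197.25085824] [-0.16883071 -0.36272429 -1.24657829]
369 ((399.4803161621094, -274.6719055175781), (65.37336730957031, 54.35619354248047), 88.39398193359375)
```

Emit:
step_arm([
  [[0,0,-0.025,0,0,0,0],[0,0,0,0,0,0,0],[0,0,0,0,0,0,0.8],[0,0,0,0,0,0,0.95],[0,0,0,0,0,0,0.95]],
])

```text
t: 28.25
ee_pos: [393.5, -315.0, 195.7]
orientation: [2.317, 2.122, -0.0]
ft_force: [0.0, -0.4, 0.9]
width: 81.5
grasp_force: 0.0
```

Emit:
step_arm([
  [[0,0,0.2,0,0,0,0.95],[0,0,0.8,0,0,0,0.95],[0,0,1,0,0,0,0.95],[0,0,1,0,0,0,0.95],[0,0.5,1,0,0,0,0.95]],
])

```text
t: 28.88
ee_pos: [393.4, -290.4, 398.1]
orientation: [2.317, 2.119, 0.0]
ft_force: [-0.5, -0.3, -0.1]
width: 83.5
grasp_force: 0.0
```

Emit:
step_arm([
  [[0,1,0,0,0,0,1],[0,1,0,0,0,0,1],[0,1,0,0,0,0,1],[0,1,0,0,0,0,1],[0,0,0,0,0,0,1]],
])

```text
t: 29.5
ee_pos: [393.0, -87.6, 396.2]
orientation: [2.312, 2.127, 0.0]
ft_force: [-0.2, -0.6, 0.9]
width: 87.8
grasp_force: 0.0
```

Run:
```python
from h import *
d=snap('side');t=snap('top');o=readout.get_obs();print(o['t'],o['ee_pos'])
A=d['pixels'];c=np.zeros((600,800,3),np.uint8)
r=lambda im,w,h:cv2.resize(im,(w,h),interpolation=cv2.INTER_CUBIC)
c[:300,:400]=r(A[330:420,190:310+0],400,300)
c[:300,400:]=r(A[330:420,280:400],400,300)
c[300:,:400]=r(A[130:205,170:270],400,300)
c[300:,400:]=r(t['pixels'][185:305,140:300],400,300)
c[300:,400:]=r(A[130:205,250:350],400,300)
cv2.imwrite('pics/end.png',c[:,:,::-1])
h=cv2.cvtColor(t['pixels'],cv2.COLOR_RGB2HSV);m=((h[...,0]>12)&(h[...,0]<32)&(h[...,1]>120)).astype(np.uint8)
for n,(x0,y0,x1,y1) in dict(clip=(145,270,188,302),block=(162,190,190,216),wheel=(371,202,402,231),cover=(350,255,425,305)).items():
    k=np.zeros_like(m);k[y0:y1,x0:x1]=m[y0:y1,x0:x1]
    q=max(cv2.findContours(k,cv2.RETR_EXTERNAL,cv2.CHAIN_APPROX_NONE)[0],key=cv2.contourArea);print(n,cv2.minAreaRect(np.array([onz(t,*x[0],31) for x in q],np.float32)))
```

```text
29.6 [393.56713134 -89.78507102 396.21232459]
clip ((372.02099609375, 290.5390625), (67.20352935791016, 31.933679580688477), 75.82946014404297)
block ((599.6452026367188, 280.9190979003906), (38.43707275390625, 37.048423767089844), 85.71085357666016)
wheel ((569.4517822265625, -314.1639709472656), (40.829917907714844, 48.57779312133789), 26.965858459472656)
cover ((392.97027587890625, -330.4270935058594), (106.59978485107422, 55.429901123046875), 84.69568634033203)
```

View pics/end.png

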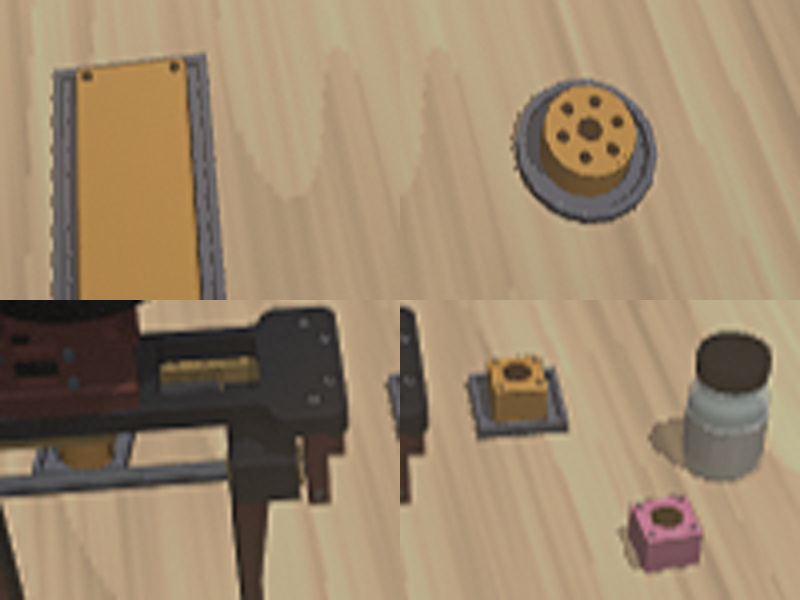

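All four prints appear flat in their trays. I'll check the cover's far end (crop (78,70), (188,62)) against the tray wall, then hand in.

Run:
```python
from h import *
d=snap('side')
w=[onz(d,190+x*.3-.4,330+y*.3-.4,31) for x,y in((78,70),(188,62))];print(w, 'tray outer end',[onz(d,190+x*.3-.4,330+y*.3-.4,9) for x,y in((54,70),(205,54))])
e=np.mean(w,0)
if -252<e[1]<-239 and 385<e[0]<415: print(ctrl.close_job())
```

```text
[array([ 374.7, -244.6]), array([ 430., -252.])] tray outer end [array([ 361.1, -231.3]), array([ 440.2, -238.9])]
the job is handed in; nothing more can be done
None
```

All four prints are laid flat in their matching trays, taken off in the order block, wheel, clip, cover. Nothing was bumped or tipped, the jar and scraper were never touched, and the job was handed in at about 30 s of the 117 s allowed.

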